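# Draw the rover's battery sled out with the pull hook

## Task

The rover's battery sled has to come out for charging: with the orange pull hook, catch the eye of the red pull link hidden under the front of the deck and draw the sled all the way out to its stop. Feel for the eye and go gently, so that nothing is bent, and keep the robot's own hand off the rover. Then lay the hook down flat on the green mat before letting it go, leaving the other parts on the bench where they are.

Things in the scene. Friction and masses are not known exactly. Their poses are not given: they have to be found in the camera images.
- rover: Tracked rover fixed on the bench, 310 mm long (its x), 235 wide. Origin on the bench under its centre. Its front faces its own -x; the hull's front face is at x = -85. The tracks' inner sides are at y = -80 and 80, reaching forward to x = -120; between them the space under the ledge holds only the sled's bracket and link. Scanner, box and button stand on the deck behind x = -35, up to 150 high.
- ledge (a point): Middle of the front lower edge of the rover's black deck plate, which overhangs the front like a ledge: x = -175, y = 0 in the rover's frame, 100 mm above the bench; the plate is 5 mm thick and 235 wide. Axes as the rover's.
- sled (a joint): Battery sled (blue pack behind a black panel 118 mm wide) under the deck. 0 = fully in, panel flush with the hull's face; grows as it slides out towards the rover's -x, to a hard stop at 0.125 m. Starts in or up to 12 mm out. It runs stiffly: about 5 N (6 N when drawn fast) keeps it moving, and it stays where it is left.
- link_pin (a point): Middle of the upright pin before the sled's panel on which the red pull link swivels: rover y = 0, x = -97 with the sled fully in, 62 mm above the bench, level with the link; moves with the sled, axes as the rover's. A rubber cushion behind it gives 1 mm for 4 N of pull. Its bracket reaches 8 mm further forward and 8 mm above this point. The link (see bay) is a red strap from the pin forward.
- bay (a point): Middle of the bay mouth: rover x = -85, y = 0, 62 mm high. The link is a flat level strap 30 mm wide, 6 thick, from the pin to 61 mm beyond it; its eye, an upright hole 14 mm across, is 46 mm from the pin. The stiff swivel stays as it was left, up to 0.65 rad either side of straight forward (rover -x). That angle is not measured: feel for it. It does not turn below 20 N; more would bend it.
- hook_grip (a point): Centre of the pull hook's orange handle: 100 mm long (x -50 to 50), 26 wide (y), 34 high, with flat sides and a flat underside 17 mm below this point, on which it stands on the mat at the start. x points along the rod to the tip, z up. A steel rod 5 mm thick goes on at this height to x = 150. Weighs 0.09 to 0.14 kg.
- hook_tip (a point): Centre of the round end of the hook's tip: at x = 150 mm from the handle's centre and 14 mm below the rod's axis. The rod bends straight down here; the tip is 5 mm thick and its lowest point is 2.5 mm below this point. Axes as hook_grip.
- mat: Green cutting mat fixed on the bench, 300 mm (its x) by 420 (its y), 3 thick. Origin at the centre of its underside.
- hub: White printed stepped hub, 52 mm across, 24 high, on the mat. Origin at the centre of its underside. To be left alone.
- motor_center (a point): Small upright black and blue motor, 40 mm across, 66 high with its shaft, on the mat; the point is on its axis 26 mm above its foot. To be left alone.
- drum: Black disc-shaped drum, 100 mm across, 36 high, on the bench. Origin at the centre of its underside. To be left alone.
- driver: Yellow-handled screwdriver lying on the bench beyond the mat's end. To be left alone.
Things that resemble listed ones, but are neither listed nor needed, are in the scene too. Of the things that look like the part that bears hook_grip, the smaller one is meant.

How it is judged:
By the outcome, as a careful person would: the job done as asked, in the order asked, and still so for the second after the job is handed in, with the robot touching nothing.
It also fails if it takes over 62 s, if anything falls off the work surface, if the arm or the gripper's body presses on something with over 40 N, if the wrist force passes 120 N, or if a joint passes its speed limit or range.

## Robot

A 6-joint arm with a two-finger parallel gripper is mounted at the origin on the work surface. World frame = base frame: x ahead of the robot, y to its left, z up, the work surface at z = 0. Lengths are in mm, angles in rad, forces in N, time in s.
With the tool pointing down it reaches from about 350 to 875 mm from the base axis. Payload 4.2 kg.
Tool frame: the origin (TCP) lies midway between the tips of the shut fingers; the grasp point (between the pads) lies 19 mm behind it; x points along the fingers, y is the direction in which the jaws open and shut, and the axes are right-handed (so a half turn about x gives the same grasp; the last joint's range is limited). The gripper opens to 85 mm and grips with 20 to 120 N. Pads are 22 mm wide; open, the fingers measure 114 mm over their backs; the gripper's body (76 mm by 85 mm) begins 54 mm behind the grasp point. The pads swing forward as they close: fully open they stand 13 mm farther back than shut.
Start: joints at [1.484, 0.385, 0.008, 0, -1.194, -0.259], TCP at [211.811, 587.993, 231.312] pointing down, gripper open.
Joint ranges: [-3.14, 3.14], [-1.21, 2.06], [-1.07, 1.41], [-3.16, 2.05], [-2.99, -0.16], [-3.1, 3.1]. Speed limits (rad/s): [2.79, 2.79, 3.14, 3.14, 3.14, 3.14].

## Interface

Orientations are given as a unit quaternion [x, y, z, w].
In Python, from bench import readout, imaging, arm gives the robot as it stands.
- The arm moves only by the tool arm_command, never from a script. Its argument "increments" is a list of rows, each a list of 3 entries, a list of its own where there are three numbers: the turn, a rotation vector about the world's x, y, z in degrees, then the shift along the world's x, y, z in mm, then the closure, from 0 (fully open) to 1 (shut). In form: [[[ax, ay, az], [tx, ty, tz], fingers], ...]. A call has exactly 5 rows; each row is the pose to reach, as a shift and turn from the pose measured when the call began; what a row does not reach only later rows make up. A row lasts 1/10 s, in which the tool goes at most 50 mm and 8.59 degrees, less where a joint would pass 70% of its speed; a pose out of reach is approached as far as the arm can. A call with a gripper value outside its range is refused whole. The fingers move at their own pace and stop on an object; the grip force is fixed at half the most. Time passes only in rows, so rows that repeat a pose let the fingers close, or fill a call up. It gives the time, the measured TCP pose, the force and the opening at its end, in the units of the state.
- readout.read_state(): the state, without advancing time (a new reading comes with each control period).
- imaging.get_image(name): name is "side" or "top" or "wrist"; returns (picture, depth): 400x640x3 uint8, blue, green, red; 400x640 float32, mm along the optical axis (not along the pixel's ray), 0 where there is no reading.
- imaging.camera_info(name): a dict with "vfov" (degrees; the focal length in pixels is half the picture's height over the tangent of half this angle, whatever the lens; pixels are square), "cx", "cy" (the principal point, pixels), "eye" and "rotation" of the camera in the world; the wrist camera has in their place "T_tool_cam" (4x4, takes a point from camera to tool coordinates, whose origin is the TCP and whose axes are the tool frame's). Camera axes: x right, y down, z forward; pixel columns grow to the right and rows downward; lengths in mm; the calibration is good to about 2 mm. A picture is of the moment at which its call begins: read the wrist's pose just before it. camera_info takes no time and is no camera call.
- arm.job_done(): hands the job in, once; it reports no verdict.
The state is a dict: "clock": time; "joints": joint angles; "joint_vel": joint speeds; "joint_efforts": joint torques, N m; "position": TCP position; "ee_rot": TCP orientation; "contact_force": force on the tool from outside, world axes, zero at the start; "wrist_torque": the same for the moment, N m; "gripper_width": finger opening in mm.
Only numpy, scipy, OpenCV 4.12 (cv2) and the standard library are available. Lean on these libraries where they do the work, as an engineer would, in place of code of your own. Each camera call takes 0.05 s, during which the arm holds its last target. There are 200 camera calls.

## Working session

There is one attempt and no reset: what is moved stays moved. The work goes in short steps, Python scripts to look and compute and a tool call to move; the robot and the scene stay as the last step left them, time stands still between calls to the robot, and variables do not carry over. Pictures are saved under pics/ and viewed, about 8 in all and at most 12, crops included, and the job is handed in when it is done.

Besides the shell and the picture viewer there is one more tool, called after "Emit:" as a command line: name --argument value ..., lists and objects as JSON in quotes. arm_command: Moves the arm, as the interface text tells. Its arguments: {"type":"object","properties":{"increments":{"type":"array","items":{"type":"array"}}},"required":["increments"]}

```bash
ls; mkdir -p pics; cat > h.py <<'E'
import numpy as np, cv2
from scipy.spatial.transform import Rotation as R
from bench import readout, imaging, arm
def cam(name, st=None):
    i=imaging.camera_info(name); f=200/np.tan(np.radians(i['vfov'])/2)
    if 'eye' in i: return f,i['cx'],i['cy'],np.array(i['eye'],float),np.array(i['rotation'],float)
    T=np.array(i['T_tool_cam'],float); Rt=R.from_quat(st['ee_rot']).as_matrix()
    return f,i['cx'],i['cy'],Rt@T[:3,3]+np.array(st['position']),Rt@T[:3,:3]
def cloud(c,d):
    f,cx,cy,e,Rm=c; v,u=np.mgrid[0:400,0:640]
    return np.stack([(u-cx)/f*d,(v-cy)/f*d,d],-1)@Rm.T+e
def onplane(c,u,v,z):
    f,cx,cy,e,Rm=c; r=Rm@np.array([(u-cx)/f,(v-cy)/f,1]); return e+r*(z-e[2])/r[2]
def proj(c,p):
    f,cx,cy,e,Rm=c; q=Rm.T@(np.array(p)-e); return q[0]/q[2]*f+cx,q[1]/q[2]*f+cy
E
python3 - <<'E'
from h import *
s=readout.read_state(); print(s)
for n in ('top','side'):
    im,d=imaging.get_image(n); cv2.imwrite(f'pics/{n}0.png',im); np.save(f'{n}0.npy',d); print(n,imaging.camera_info(n))
print(imaging.camera_info('wrist'))
E
```

```text
pics
{'clock': 0.0, 'joints': array([ 1.48359356e+00,  3.85553856e-01,  6.63601267e-03, -4.86493435e-04,
       -1.19398910e+00, -2.58592899e-01]), 'joint_vel': array([ 0.00118111, -0.00014392,  0.00053466, -0.00120294, -0.00010744,
       -0.00068176]), 'joint_efforts': array([ 2.40539393e-04, -3.92290771e+01,  1.88395268e+01,  4.18603152e+00,
       -4.59156377e-03,  4.27269867e-06]), 'position': array([211.63327936, 587.46664071, 230.22904843]), 'ee_rot': array([-0.69645734,  0.12246862,  0.69664817,  0.1209543 ]), 'contact_force': array([0.45920686, 0.55390453, 0.23182961]), 'wrist_torque': array([-0.05480368,  0.01198396, -0.00022669]), 'gripper_width': 85.38673788555174}
top {'vfov': 47.08513986746844, 'cx': 312.50219036926586, 'cy': 198.7490292112871, 'eye': array([ 360.93814869,  -56.38675031, 1403.19528634]), 'rotation': array([-0.69548539,  0.71462575, -0.05385005,  0.05206033])}
side {'vfov': 53.11976575887651, 'cx': 318.07516046209116, 'cy': 200.03477211147154, 'eye': array([ 393.00367451, -666.68672166,  840.43827542]), 'rotation': array([ 0.93463186, -0.08451354,  0.04007707, -0.34309558])}
{'vfov': 63.693541056675244, 'cx': 316.920361272459, 'cy': 201.0244131881078, 'T_tool_cam': array([[ 2.97490146e-05, -3.18283949e-01,  9.47995426e-01,
        -1.41932058e+02],
       [ 9.99999754e-01,  6.73208113e-04,  1.94644746e-04,
        -8.27611758e-01],
       [-7.00150510e-04,  9.47995187e-01,  3.18283890e-01,
        -8.20826693e+01],
       [ 0.00000000e+00,  0.00000000e+00,  0.00000000e+00,
         1.00000000e+00]])}
```

```bash
sed -i "s/np.array(i\['rotation'\],float)/R.from_quat(i['rotation']).as_matrix()/" h.py; python3 -c "
import cv2
for n in ('top','side'): cv2.imwrite(f'pics/{n}0b.png',cv2.resize(cv2.imread(f'pics/{n}0.png'),(800,500)))"
```

```text
(no output)
```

View pics/top0.png

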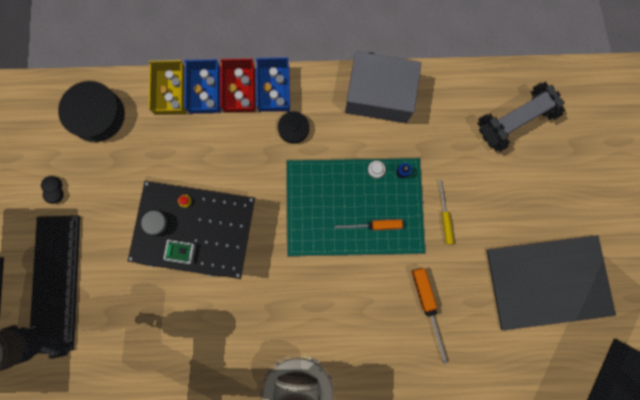

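View pics/side0.png

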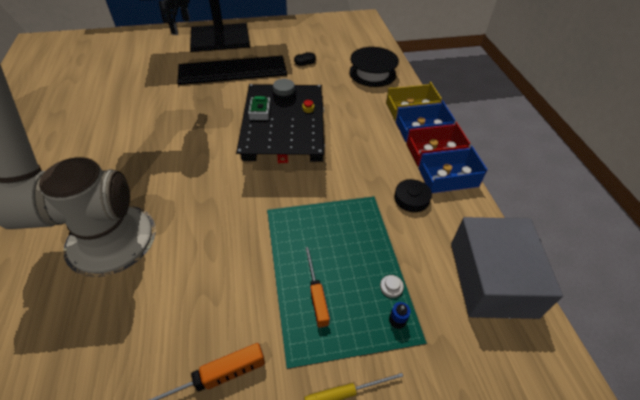

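```bash
cat > m.py <<'E'
from h import *
def meas(n):
    im=cv2.imread(f'pics/{n}0.png'); d=np.load(f'{n}0.npy'); c=cam(n); P=cloud(c,d); hsv=cv2.cvtColor(im,cv2.COLOR_BGR2HSV)
    print(n,'eye',c[3]); X,Y,Z=P[...,0],P[...,1],P[...,2]
    # hook handle
    org=cv2.inRange(hsv,(5,150,80),(18,255,255))
    k,l,s,ce=cv2.connectedComponentsWithStats(org)
    for i in range(1,k):
        if s[i,4]>60:
            q=P[l==i]; print('orange',s[i],ce[i].round(1),np.median(q,0).round(1),q.min(0).round(),q.max(0).round())
    if n=='top':
        m=((Z>98)&(Z<112)&(Y>100)&(Y<500)&(X>200)&(X<600)).astype(np.uint8)
        m=cv2.morphologyEx(m,cv2.MORPH_CLOSE,np.ones((9,9)))
        k,l,s,ce=cv2.connectedComponentsWithStats(m); i=1+s[1:,4].argmax()
        pts=P[(l==i)&(abs(Z-105)<7)]; print('deck z',np.median(pts[:,2]))
        r=cv2.minAreaRect(pts[:,:2].astype(np.float32)); print('deck',r,cv2.boxPoints(r).round(1).tolist())
    g=cv2.inRange(hsv,(70,80,30),(95,255,255)); k,l,s,ce=cv2.connectedComponentsWithStats(cv2.morphologyEx(g,cv2.MORPH_CLOSE,np.ones((5,5)))); i=1+s[1:,4].argmax()
    r=cv2.minAreaRect(P[l==i][:,:2].astype(np.float32)); print('mat',r, np.median(P[l==i][:,2]))
    if n=='side':
        red=cv2.inRange(hsv,(0,120,50),(6,255,255))|cv2.inRange(hsv,(172,120,50),(180,255,255))
        k,l,s,ce=cv2.connectedComponentsWithStats(red)
        for i in range(1,k):
            if s[i,4]>8 and s[i,0]<350: 
              q=P[l==i]; print('red',s[i],ce[i].round(1),np.median(q,0).round(1),q.min(0).round(),q.max(0).round(), 'plane65',onplane(c,*ce[i],65).round(1))
meas('top'); meas('side')
E
python3 m.py; python3 - <<'E'
import cv2
im=cv2.imread('pics/side0.png'); a=cv2.resize(im[80:180,220:350],None,fx=6,fy=6,interpolation=cv2.INTER_CUBIC); cv2.imwrite('pics/c1.png',cv2.convertScaleAbs(a[:,:],alpha=1.6))
E
```

```text
top eye [ 360.93814869  -56.38675031 1403.19528634]
orange [227  82  11  12  61] [231.9  87. ] [937.2 184.5   8.9] [361. -56.  -2.] [ 958.  201. 1403.]
orange [372 220  31  10 281] [386.8 224.3] [ 484.  -281.9   38.1] [ 361. -336.   -3.] [ 498.  -56. 1403.]
orange [411 268  26  44 657] [424.  289.3] [ 292.1 -378.5   47.7] [ 228. -423.   -4.] [ 361.  -56. 1403.]
deck z 105.47572872374303
deck ((481.5790710449219, 283.01751708984375), (326.4405517578125, 235.7039794921875), 79.62867736816406) [[336.29998779296875, 143.6999969482422], [568.0999755859375, 101.19999694824219], [626.9000244140625, 422.3999938964844], [395.0, 464.79998779296875]]
mat ((526.463134765625, -191.0431671142578), (415.49163818359375, 333.9400329589844), 89.38101196289062) 4.620244193703911
side eye [ 393.00367451 -666.68672166  840.43827542]
orange [311 283  18  42 480] [319.4 303.5] [ 481.7 -286.2   36.5] [ 393. -667.   17.] [ 495. -234.  840.]
orange [ 198  343   66   42 1252] [230.3 362.8] [ 288.1 -381.4   46.9] [ 218. -667.   -3.] [ 393. -332.  840.]
mat ((543.27001953125, -323.06304931640625), (689.863525390625, 296.794189453125), 89.49615478515625) 2.8388240726015965
red [303  99  11   8  57] [307.9 102. ] [559.2 306.4 127.3] [546. 285. 101.] [579. 356. 131.] plane65 [572.9 392.   65. ]
red [277 155  11   8  76] [282.3 158.4] [458.8 150.1  64.1] [445. 131.  -2.] [473. 228.  67.] plane65 [458.3 146.3  65. ]
```

View pics/c1.png

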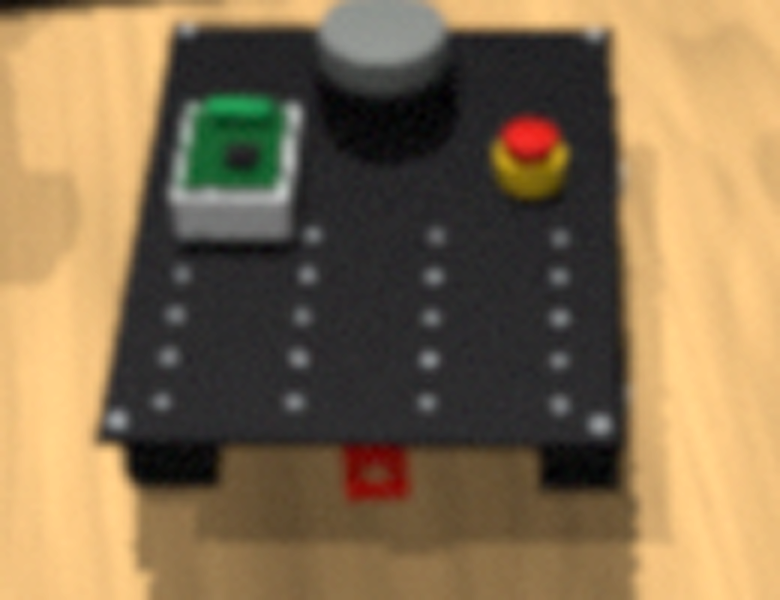

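```bash
python3 - <<'E'
from h import *
ct,cs=cam('top'),cam('side')
im=cv2.imread('pics/top0.png'); hsv=cv2.cvtColor(im,cv2.COLOR_BGR2HSV)
# mat by colour contour in top
g=cv2.morphologyEx(cv2.inRange(hsv,(70,80,30),(95,255,255)),cv2.MORPH_CLOSE,np.ones((15,15)))
c=max(cv2.findContours(g,0,2)[0],key=cv2.contourArea); b=cv2.boxPoints(cv2.minAreaRect(c)); print('mat',[onplane(ct,*p,3)[:2].round(1).tolist() for p in b])
# deck dark contour
k=cv2.inRange(hsv,(0,0,0),(180,255,70)); k[:,:125]=0;k[:,260:]=0;k[:170]=0;k[285:]=0
k=cv2.morphologyEx(k,cv2.MORPH_CLOSE,np.ones((15,15)))
c=max(cv2.findContours(k,0,2)[0],key=cv2.contourArea); r=cv2.minAreaRect(c); print('deck px',r); D=np.array([onplane(ct,*p,105)[:2] for p in cv2.boxPoints(r)]); print(D.round(1).tolist(), np.linalg.norm(np.diff(D,axis=0),axis=1))
for p in ((236.7,153.5),(324.2,153.5),(239.5,150),(320.2,150.5)): print('side deck',p,onplane(cs,*p,105).round(1))
print('eye side z65',onplane(cs,282.8,158.7,65).round(1), 'link lo', onplane(cs,220+346/6,80+498/6,65).round(1),onplane(cs,220+410/6,80+498/6,65).round(1))
# hook: orange in both
o=cv2.inRange(hsv,(5,150,80),(18,255,255)); o[:,:365]=0;o[:,408:]=0;o[240:]=0
c=max(cv2.findContours(o,0,2)[0],key=cv2.contourArea); r=cv2.minAreaRect(c); print(r); D=np.array([onplane(ct,*p,37)[:2] for p in cv2.boxPoints(r)]);print('handle',onplane(ct,*r[0],37).round(1),D.round(1).tolist())
print('rod end',onplane(ct,335,227,20).round(1),'hub',onplane(ct,376,169,24).round(1),'motor',onplane(ct,405,170,66).round(1))
E
```

```text
mat [[694.2, 17.0], [691.4, -409.4], [398.3, -396.7], [401.3, 16.7]]
deck px ((191.43064880371094, 229.42306518554688), (114.94117736816406, 82.97441101074219), 9.309940338134766)
[[394.4, 459.2], [627.2, 428.3], [564.2, 102.4], [334.5, 141.7]] [234.84650213 331.90042724 233.12512332]
side deck (236.7, 153.5) [337.8 143.6 105. ]
side deck (324.2, 153.5) [568.  104.4 105. ]
side deck (239.5, 150) [346.  156.1 105. ]
side deck (320.2, 150.5) [559.6 117.8 105. ]
eye side z65 [459.6 145.   65. ] link lo [443.5 130.4  65. ] [472.4 125.5  65. ]
((387.0, 224.5), (9.0, 30.0), 90.0)
handle [ 483.5 -282.9   37. ] [[498.2, -238.7], [495.8, -328.4], [468.9, -326.9], [471.3, -237.5]]
rod end [ 481.7 -128.3   20. ] hub [ 656.2 -260.    24. ] motor [ 641.9 -339.9   66. ]
```

```bash
python3 - <<'E'
from h import *
s=readout.read_state(); print(R.from_quat(s['ee_rot']).as_matrix().round(3))
c=cam('wrist',s); print(c[3],c[4][:,2])
E
```

```text
[[-0.001 -0.339 -0.941]
 [-0.002 -0.941  0.339]
 [-1.     0.002 -0.   ]]
[289.21771089 560.72739653 372.27178387] [-0.30004945  0.10595083 -0.94802149]
```

Emit:
arm_command --increments '[[[0,0,-4],[14,-46,10],0],[[0,0,-8],[28,-92,20],0],[[0,0,-12],[42,-138,20],0],[[0,0,-16],[56,-184,20],0],[[0,0,-20],[70,-230,20],0]]'

```text
clock: 0.6
position: [281.7, 355.3, 250.0]
ee_rot: [-0.664, 0.242, 0.665, 0.241]
contact_force: [0.4, 0.1, 1.6]
gripper_width: 85.6
```

Emit:
arm_command --increments '[[[0,0,-4],[14,-46,0],0],[[0,0,-8],[28,-92,0],0],[[0,0,-12],[42,-138,0],0],[[0,0,-16],[56,-184,0],0],[[0,0,-20],[70,-230,0],0]]'

```text
clock: 1.1
position: [351.5, 123.4, 250.0]
ee_rot: [-0.612, 0.355, 0.613, 0.353]
contact_force: [0.7, -0.2, 0.2]
gripper_width: 85.0
```

Emit:
arm_command --increments '[[[0,0,-4],[14,-46,0],0],[[0,0,-8],[28,-92,0],0],[[0,0,-12],[42,-138,0],0],[[0,0,-16],[56,-184,0],0],[[0,0,-20],[70,-230,0],0]]'

```text
clock: 1.6
position: [421.4, -108.7, 250.0]
ee_rot: [-0.54, 0.456, 0.541, 0.455]
contact_force: [0.6, 1.1, 0.2]
gripper_width: 85.5
```

Emit:
arm_command --increments '[[[0,0,-3],[15,-43,-10],0],[[0,0,-6],[30,-86,-30],0],[[0,0,-9],[46,-130,-60],0],[[0,0,-10.2],[62,-174,-90],0],[[0,0,-10.2],[62,-174,-100],0]]'

```text
clock: 2.1
position: [483.0, -285.7, 146.6]
ee_rot: [-0.495, 0.504, 0.499, 0.502]
contact_force: [-0.6, 0.7, -0.2]
gripper_width: 85.5
```

```bash
python3 - <<'E'
from h import *
s=readout.read_state(); im,d=imaging.get_image('wrist'); cv2.imwrite('pics/w1.png',im); np.save('w1.npy',d)
c=cam('wrist',s); hsv=cv2.cvtColor(im,cv2.COLOR_BGR2HSV)
print(s['position'],R.from_quat(s['ee_rot']).as_matrix()[:,1].round(3))
P=cloud(c,d); o=cv2.inRange(hsv,(5,130,60),(20,255,255)); k,l,st,ce=cv2.connectedComponentsWithStats(o); i=1+st[1:,4].argmax(); q=P[(l==i)]; print(st[i],np.median(q,0))
t=q[abs(q[:,2]-37)<5][:,:2].astype(np.float32); r=cv2.minAreaRect(t); print(len(t),r)
E
```

```text
[ 482.97852792 -285.74146783  146.62309721] [-1.     0.012  0.006]
[ 472   30  168   89 9102] [ 310.12834056 -375.13087628   46.01664223]
647 ((300.7761535644531, -375.31268310546875), (104.74623107910156, 36.52641677856445), 13.406333923339844)
```

View pics/w1.png

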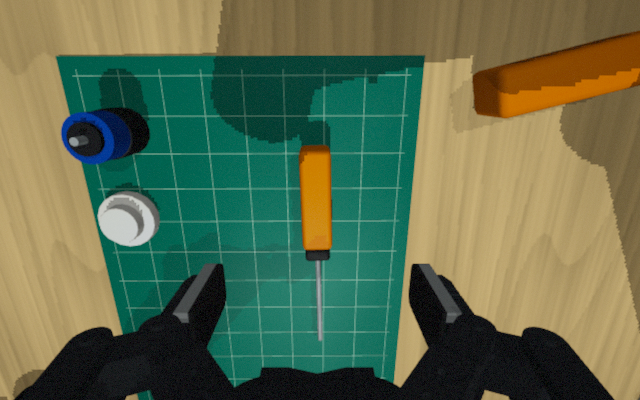

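```bash
python3 - <<'E'
from h import *
s=readout.read_state(); im=cv2.imread('pics/w1.png'); c=cam('wrist',s); hsv=cv2.cvtColor(im,cv2.COLOR_BGR2HSV)
o=cv2.inRange(hsv,(5,130,60),(20,255,255)); k,l,st,ce=cv2.connectedComponentsWithStats(o)
P=cloud(c,np.load('w1.npy'))
i=[j for j in range(1,k) if st[j,0]<330 and st[j,4]>500][0]
q=P[l==i]; t=q[q[:,2]>34]; print(st[i],len(t),t[:,2].mean(),cv2.minAreaRect(t[:,:2].astype(np.float32)), t.mean(0))
print('rear',onplane(c,314.5,147,37),'front',onplane(c,317,249,37),'rod',onplane(c,319,262,22.5),'tip',onplane(c,320.5,339,20))
E
```

```text
[ 299  145   33  106 3188] 1468 36.448850109050774 ((482.6512451171875, -301.54815673828125), (23.279735565185547, 129.94534301757812), 0.8726337552070618) [ 482.07110397 -280.20650782   36.44885011]
rear [ 482.35703182 -326.04906822   37.        ] front [ 481.43825467 -238.3397315    37.        ] rod [ 479.69625013 -217.48564567   22.5       ] tip [ 478.98800548 -127.2800037    20.        ]
```

Emit:
arm_command --increments '[[[0,0,0],[-1,6,-40],0],[[0,0,0],[-1.3,6,-80],0],[[0,0,0],[-1.3,6,-115],0],[[0,0,0],[-1.3,6,-130],0],[[0,0,0],[-1.3,6,-138],0]]'

```text
clock: 2.65
position: [479.3, -278.0, 4.9]
ee_rot: [-0.493, 0.505, 0.501, 0.501]
contact_force: [-0.3, 0.2, -0.3]
gripper_width: 85.2
```

Emit:
arm_command --increments '[[[0,0,0],[0,0,0],0.5],[[0,0,0],[0,0,0],1],[[0,0,0],[0,0,0],1],[[0,0,0],[0,0,0],1],[[0,0,0],[0,0,0],1]]'

```text
clock: 3.15
position: [480.7, -278.3, 6.4]
ee_rot: [-0.494, 0.504, 0.5, 0.501]
contact_force: [-0.4, 1.1, 4.3]
gripper_width: 24.5
```

Emit:
arm_command --increments '[[[0,0,0],[0,0,0],1],[[0,0,0],[0,0,0],1],[[0,0,0],[0,0,0],1],[[0,0,0],[0,0,0],1],[[0,0,0],[0,0,0],1]]'

```text
clock: 3.65
position: [480.4, -278.3, 6.5]
ee_rot: [-0.494, 0.505, 0.5, 0.501]
contact_force: [-1.4, 0.9, 2.5]
gripper_width: 25.4
```

Emit:
arm_command --increments '[[[0,0,0],[0,0,4],1],[[0,0,0],[0,0,14],1],[[0,0,0],[0,0,40],1],[[0,0,0],[0,0,80],1],[[0,0,0],[0,0,100],1]]'

```text
clock: 4.15
position: [481.9, -278.9, 110.1]
ee_rot: [-0.496, 0.504, 0.499, 0.502]
contact_force: [0.9, 0.3, -1.2]
gripper_width: 25.2
```

Emit:
arm_command --increments '[[[0,0,-1.5],[-8,30,0],1],[[0,0,-4],[-22,80,0],1],[[0,0,-6],[-35,130,0],1],[[0,0,-8],[-48,180,0],1],[[0,0,-9.5],[-58,212,0],1]]'

```text
clock: 4.65
position: [423.1, -65.1, 110.8]
ee_rot: [-0.452, 0.543, 0.455, 0.542]
contact_force: [1.1, -0.0, -1.0]
gripper_width: 25.3
```

```bash
python3 - <<'E'
from h import *
s=readout.read_state(); c=cam('wrist',s); print(s['position'],R.from_quat(s['ee_rot']).as_matrix().round(3),s['contact_force'],s['gripper_width'])
im,d=imaging.get_image('wrist'); np.save('w2.npy',d); cv2.imwrite('pics/w2.png',im)
im2,d2=imaging.get_image('side'); cv2.imwrite('pics/s2.png',im2); np.save('s2.npy',d2)
a=cv2.resize(im2[90:240,200:360],None,fx=3.5,fy=3.5,interpolation=2); a=cv2.convertScaleAbs(a,alpha=1.5)
o=np.zeros((525,800,3),np.uint8); o[:,:560]=a; o[:150,560:]=cv2.resize(im,(240,150)); cv2.imwrite('pics/c2.png',o)
E
```

```text
[423.12600743 -65.07581647 110.83649362] [[-0.004 -0.984  0.176]
 [ 0.002  0.176  0.984]
 [-1.     0.004  0.001]] [ 1.12046943 -0.03996881 -0.99894485] 25.32415623849745
```

View pics/c2.png

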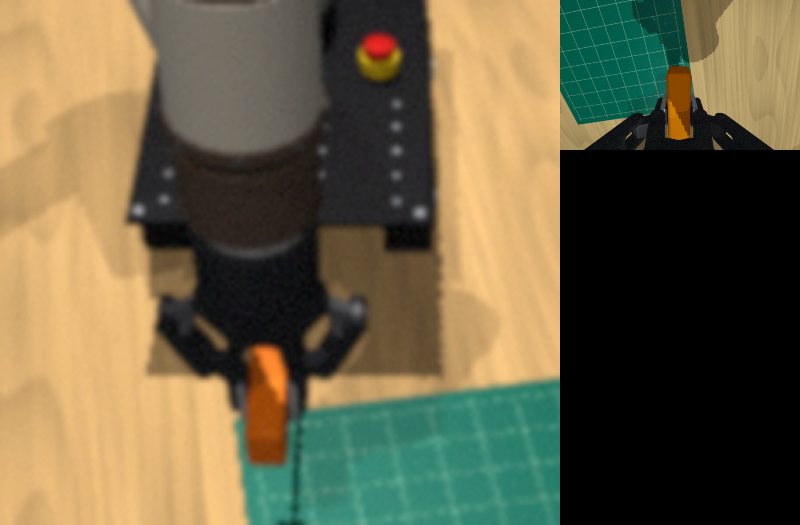

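```bash
python3 - <<'E'
from h import *
c=cam('top'); im,d=imaging.get_image('top'); cv2.imwrite('pics/t2.png',im); print(proj(c,[449,83,110]),proj(c,[423,-65,124]))
a=cv2.convertScaleAbs(cv2.resize(im[170:290,180:340],None,fx=5,fy=5,interpolation=2),alpha=1.6); cv2.imwrite('pics/c3.png',a)
E
```

```text
(np.float64(261.8878080824556), np.float64(237.8093321340905)) (np.float64(314.7675918221095), np.float64(245.40811406374098))
```

View pics/c3.png

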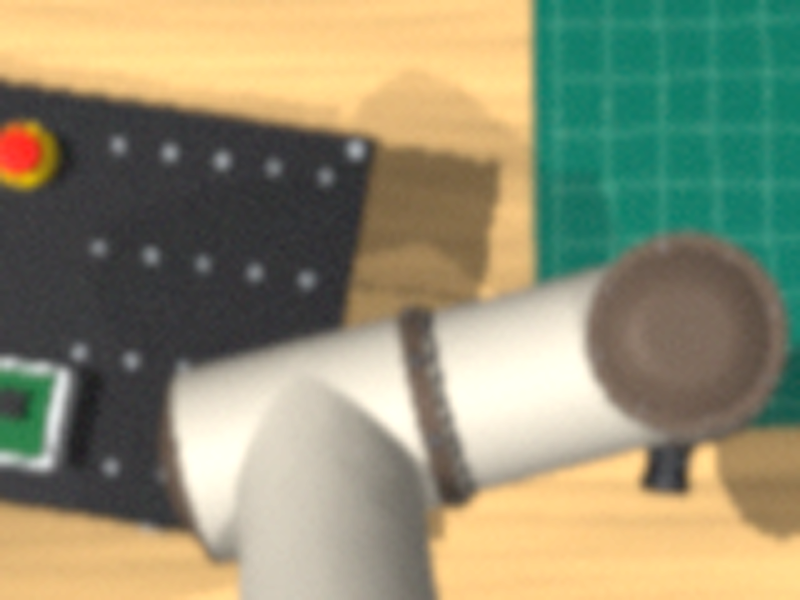

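Emit:
arm_command --increments '[[[0,0,0],[0,0,-10],1],[[0,0,0],[0,0,-20],1],[[0,0,0],[0,0,-30],1],[[0,0,0],[0,0,-36],1],[[0,0,0],[0,0,-36],1]]'

```text
clock: 5.3
position: [422.8, -66.0, 73.6]
ee_rot: [-0.453, 0.543, 0.457, 0.54]
contact_force: [-0.0, -0.3, -1.3]
gripper_width: 25.2
```

Emit:
arm_command --increments '[[[0,0,0],[1.8,10.5,0],1],[[0,0,0],[3.5,21,0],1],[[0,0,0],[5,30,0],1],[[0,0,0],[5.5,32,0],1],[[0,0,0],[5.5,32,0],1]]'

```text
clock: 5.8
position: [428.6, -33.2, 73.8]
ee_rot: [-0.453, 0.542, 0.457, 0.54]
contact_force: [-0.6, 0.1, -1.2]
gripper_width: 24.9
```

```bash
python3 - <<'E'
from h import *
s=readout.read_state(); Rm=R.from_quat(s['ee_rot']).as_matrix(); print(s['position'],Rm.round(4)[:,[0,2]],s['contact_force'])
# side red link sub-pixel
im=cv2.imread('pics/side0.png').astype(int); x=(im[...,2]-im[...,0])[148:170,272:294]; print(x)
E
```

```text
[428.55754752 -33.21718201  73.80095779] [[-6.400e-03  1.708e-01]
 [ 1.600e-03  9.853e-01]
 [-1.000e+00  4.000e-04]] [-0.56446716  0.10683374 -1.15775752]
[[ 0  0  0  1 -2  0  0 -1 -1 -1  0  1  0  1 -1 -1 -1 -1 -1 -1 -1  0]
 [ 0  0  0 -1  1 -1  0 -2  0  0 -1  0  0  0 -2  0  0  0  0  0  1 -3]
 [ 0  0 -1 -1  0  2 -2  0  0  1  0 -1  0 -1  0  1  1  0 -1  0 -1  1]
 [ 0  1  1 -1  0 -1  1  1 -2  1 -1  0 -1  1  1  0  0 -2 -1 -1  0  1]
 [ 0 -2  0  1  1 -1  1  0  0 -1  1 -1 -1 -1  1 -1  0  1 -3  0  0 -2]
 [ 7  6  7  7  8  9  9  9 10  9  9 11 10  8  5  5  4  4  2  3  3  3]
 [21 22 22 22 26 34 35 40 38 36 41 37 37 34 28 24 21 19 17 17 16 16]
 [29 30 30 33 37 48 56 59 59 60 61 61 60 56 50 43 34 28 26 27 25 25]
 [32 31 32 33 38 51 62 64 61 64 57 61 61 63 61 50 41 33 32 31 30 29]
 [30 31 33 33 39 47 63 61 57 56 50 53 57 60 62 54 44 34 33 33 31 32]
 [33 32 31 34 38 48 62 61 52 45 43 45 50 62 62 52 43 36 33 32 31 29]
 [32 33 32 32 38 48 65 62 54 49 43 46 52 57 64 55 46 36 34 34 32 32]
 [33 31 32 33 37 53 70 71 72 64 62 62 70 72 74 66 49 38 33 33 32 31]
 [32 31 33 33 38 53 71 77 78 76 76 75 70 74 74 64 50 36 32 33 33 32]
 [33 31 33 33 35 49 65 69 70 69 65 68 64 62 63 54 44 35 33 32 32 30]
 [31 32 32 32 35 41 48 51 49 47 48 47 47 45 46 44 38 34 33 33 32 31]
 [33 33 34 32 33 35 37 36 34 35 36 33 36 36 37 36 35 34 34 33 34 31]
 [32 30 32 31 33 31 33 32 31 32 32 32 33 33 34 34 34 35 35 32 32 32]
 [31 34 34 32 32 32 32 31 30 31 32 33 34 34 34 35 34 33 33 32 33 32]
 [32 32 33 33 33 32 31 30 31 31 30 32 33 34 33 32 35 34 33 33 33 33]
 [32 32 32 31 33 33 33 31 31 31 31 32 33 34 33 34 34 33 35 33 33 32]
 [33 33 32 33 34 35 32 34 32 33 32 33 31 34 34 33 35 33 34 35 34 34]]
```

```bash
python3 - <<'E'
from h import *
c=cam('side')
for a in ((282.4,160.9,65),(282.4,162.8,59),(282.2,158.5,65),(277.3,162.8,59),(287.8,162.8,59)): print(a,onplane(c,*a).round(1))
E
```

```text
(282.4, 160.9, 65) [457.4 136.5  65. ]
(282.4, 162.8, 59) [456.9 135.2  59. ]
(282.2, 158.5, 65) [458.1 146.1  65. ]
(277.3, 162.8, 59) [443.  137.6  59. ]
(287.8, 162.8, 59) [471.7 132.7  59. ]
```

Emit:
arm_command --increments '[[[0,0,0],[1.4,10,0],1],[[0,0,0],[2.8,20,0],1],[[0,0,0],[4.2,30,0],1],[[0,0,0],[4.9,35,0],1],[[0,0,0],[4.9,35,0],1]]'

```text
clock: 6.3
position: [433.7, 2.6, 73.8]
ee_rot: [-0.454, 0.542, 0.458, 0.539]
contact_force: [0.4, 0.3, -2.0]
gripper_width: 25.1
```

Emit:
arm_command --increments '[[[0,0,0],[0,0,-1],1],[[0,0,0],[0,0,-2],1],[[0,0,0],[0,0,-3],1],[[0,0,0],[0,0,-3.5],1],[[0,0,0],[0,0,-3.5],1]]'

```text
clock: 6.8
position: [433.5, 2.4, 70.2]
ee_rot: [-0.454, 0.542, 0.457, 0.539]
contact_force: [0.3, 0.2, -1.3]
gripper_width: 25.1
```

Emit:
arm_command --increments '[[[0,0,0],[0,0,-0.5],1],[[0,0,0],[0,0,-1],1],[[0,0,0],[0,0,-1.5],1],[[0,0,0],[0,0,-2],1],[[0,0,0],[0,0,-2],1]]'

```text
clock: 7.3
position: [433.5, 2.4, 68.1]
ee_rot: [-0.454, 0.542, 0.457, 0.539]
contact_force: [0.3, 0.5, -0.7]
gripper_width: 25.3
```

Emit:
arm_command --increments '[[[0,0,0],[0,0,-0.4],1],[[0,0,0],[0,0,-0.8],1],[[0,0,0],[0,0,-1.2],1],[[0,0,0],[0,0,-1.5],1],[[0,0,0],[0,0,-1.5],1]]'

```text
clock: 7.8
position: [433.5, 2.4, 66.6]
ee_rot: [-0.454, 0.542, 0.458, 0.539]
contact_force: [0.4, -0.0, -0.5]
gripper_width: 25.1
```

Emit:
arm_command --increments '[[[0,0,0],[0,0,-0.4],1],[[0,0,0],[0,0,-0.8],1],[[0,0,0],[0,0,-1.2],1],[[0,0,0],[0,0,-1.5],1],[[0,0,0],[0,0,-1.5],1]]'

```text
clock: 8.3
position: [433.4, 2.3, 65.0]
ee_rot: [-0.454, 0.542, 0.458, 0.539]
contact_force: [0.2, 0.0, -1.3]
gripper_width: 25.3
```

Emit:
arm_command --increments '[[[0,0,0],[0,0,-0.4],1],[[0,0,0],[0,0,-0.8],1],[[0,0,0],[0,0,-1.2],1],[[0,0,0],[0,0,-1.5],1],[[0,0,0],[0,0,-1.5],1]]'

```text
clock: 8.8
position: [433.4, 2.4, 63.5]
ee_rot: [-0.454, 0.542, 0.458, 0.539]
contact_force: [-0.4, -0.1, -0.8]
gripper_width: 24.9
```

Emit:
arm_command --increments '[[[0,0,0],[0,0,-0.8],1],[[0,0,0],[0,0,-1.6],1],[[0,0,0],[0,0,-2.4],1],[[0,0,0],[0,0,-3],1],[[0,0,0],[0,0,-3],1]]'

```text
clock: 9.3
position: [433.4, 2.3, 60.4]
ee_rot: [-0.454, 0.542, 0.458, 0.539]
contact_force: [-0.1, 0.5, -1.5]
gripper_width: 25.2
```

Emit:
arm_command --increments '[[[0,0,0],[-0.2,-1,0],1],[[0,0,0],[-0.4,-2,0],1],[[0,0,0],[-0.5,-3,0],1],[[0,0,0],[-0.5,-3,0],1],[[0,0,0],[-0.5,-3,0],1]]'

```text
clock: 9.8
position: [432.9, -0.7, 60.4]
ee_rot: [-0.454, 0.542, 0.458, 0.539]
contact_force: [0.5, 0.4, -0.0]
gripper_width: 25.4
```

Feel further: continue back in small steps, watching for pull force.

Emit:
arm_command --increments '[[[0,0,0],[-0.2,-1,0],1],[[0,0,0],[-0.4,-2,0],1],[[0,0,0],[-0.5,-3,0],1],[[0,0,0],[-0.5,-3,0],1],[[0,0,0],[-0.5,-3,0],1]]'

```text
clock: 10.3
position: [432.4, -3.8, 60.4]
ee_rot: [-0.454, 0.542, 0.457, 0.539]
contact_force: [-0.8, 0.7, -1.0]
gripper_width: 25.1
```

Emit:
arm_command --increments '[[[0,0,0],[-0.2,-1,0],1],[[0,0,0],[-0.4,-2,0],1],[[0,0,0],[-0.5,-3,0],1],[[0,0,0],[-0.5,-3,0],1],[[0,0,0],[-0.5,-3,0],1]]'

```text
clock: 10.8
position: [432.0, -6.6, 60.4]
ee_rot: [-0.454, 0.542, 0.457, 0.539]
contact_force: [-0.1, 1.6, -1.2]
gripper_width: 25.0
```

Emit:
arm_command --increments '[[[0,0,0],[-0.1,-0.5,0],1],[[0,0,0],[-0.2,-1,0],1],[[0,0,0],[-0.3,-1.5,0],1],[[0,0,0],[-0.3,-1.5,0],1],[[0,0,0],[-0.3,-1.5,0],1]]'

```text
clock: 11.3
position: [432.0, -7.7, 60.5]
ee_rot: [-0.454, 0.542, 0.458, 0.54]
contact_force: [-0.5, 5.5, -2.6]
gripper_width: 25.1
```

Emit:
arm_command --increments '[[[0,0,0],[-0.1,-0.5,0],1],[[0,0,0],[-0.2,-1,0],1],[[0,0,0],[-0.3,-1.5,0],1],[[0,0,0],[-0.3,-1.5,0],1],[[0,0,0],[-0.3,-1.5,0],1]]'

```text
clock: 11.8
position: [431.9, -9.0, 60.5]
ee_rot: [-0.454, 0.542, 0.458, 0.54]
contact_force: [0.4, 4.2, -1.8]
gripper_width: 25.2
```

Emit:
arm_command --increments '[[[0,0,0],[-0.35,-2,0],1],[[0,0,0],[-0.9,-5,0],1],[[0,0,0],[-1.4,-8,0],1],[[0,0,0],[-2.0,-11.5,0],1],[[0,0,0],[-2.6,-15,0],1]]'

```text
clock: 12.3
position: [429.3, -23.9, 60.5]
ee_rot: [-0.454, 0.542, 0.458, 0.54]
contact_force: [-0.6, 4.9, -2.3]
gripper_width: 24.9
```

Emit:
arm_command --increments '[[[0,0,0],[-0.5,-3,0],1],[[0,0,0],[-1.05,-6,0],1],[[0,0,0],[-1.6,-9,0],1],[[0,0,0],[-2.1,-12,0],1],[[0,0,0],[-2.6,-15,0],1]]'

```text
clock: 12.8
position: [426.6, -38.7, 60.4]
ee_rot: [-0.454, 0.541, 0.458, 0.54]
contact_force: [-0.9, 5.9, -2.9]
gripper_width: 25.1
```

Emit:
arm_command --increments '[[[0,0,0],[-0.6,-3,0],1],[[0,0,0],[-1.1,-6,0],1],[[0,0,0],[-1.7,-9,0],1],[[0,0,0],[-2.2,-12,0],1],[[0,0,0],[-2.8,-15,0],1]]'

```text
clock: 13.3
position: [423.8, -53.6, 60.4]
ee_rot: [-0.454, 0.541, 0.458, 0.54]
contact_force: [-0.0, 5.7, -2.4]
gripper_width: 25.0
```

Emit:
arm_command --increments '[[[0,0,0],[-0.6,-3,0],1],[[0,0,0],[-1.1,-6,0],1],[[0,0,0],[-1.7,-9,0],1],[[0,0,0],[-2.2,-12,0],1],[[0,0,0],[-2.8,-15,0],1]]'

```text
clock: 13.8
position: [421.0, -68.5, 60.3]
ee_rot: [-0.454, 0.541, 0.458, 0.54]
contact_force: [0.6, 4.5, -2.3]
gripper_width: 25.4
```

```bash
python3 - <<'E'
from h import *
for k in range(3):
    s=readout.read_state(); print(s['position'].round(1),s['contact_force'].round(2),s['wrist_torque'].round(2))
im,d=imaging.get_image('side'); cv2.imwrite('pics/s3.png',im)
cv2.imwrite('pics/c4.png',cv2.convertScaleAbs(cv2.resize(im[90:230,210:350],None,fx=4,fy=4,interpolation=2),alpha=1.6))
E
```

```text
[421.  -68.5  60.3] [ 0.63  4.48 -2.34] [ 1.43 -0.09  0.09]
[421.  -68.5  60.3] [ 0.63  4.48 -2.34] [ 1.43 -0.09  0.09]
[421.  -68.5  60.3] [ 0.63  4.48 -2.34] [ 1.43 -0.09  0.09]
```

View pics/c4.png

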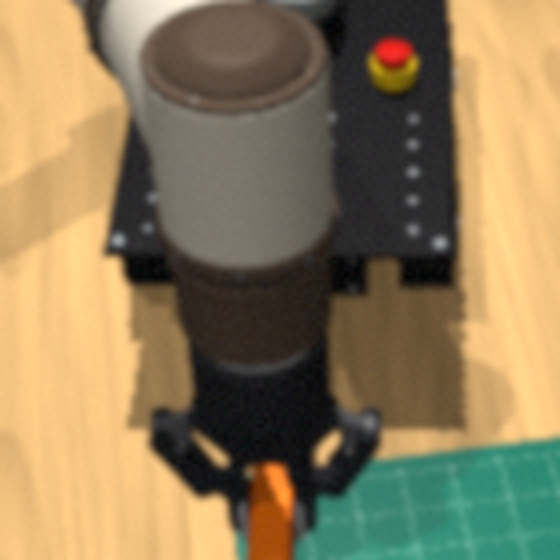

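Emit:
arm_command --increments '[[[0,0,0],[-0.5,-3,0],1],[[0,0,0],[-1.05,-6,0],1],[[0,0,0],[-1.6,-9,0],1],[[0,0,0],[-2.1,-12,0],1],[[0,0,0],[-2.7,-15,0],1]]'

```text
clock: 14.35
position: [418.2, -83.7, 60.3]
ee_rot: [-0.453, 0.541, 0.458, 0.54]
contact_force: [0.1, 5.3, -2.1]
gripper_width: 25.1
```

Emit:
arm_command --increments '[[[0,0,0],[-0.5,-3,0],1],[[0,0,0],[-1.05,-6,0],1],[[0,0,0],[-1.6,-9,0],1],[[0,0,0],[-2.1,-12,0],1],[[0,0,0],[-2.7,-15,0],1]]'

```text
clock: 14.85
position: [415.4, -98.6, 60.2]
ee_rot: [-0.453, 0.542, 0.458, 0.54]
contact_force: [0.1, 6.1, -2.3]
gripper_width: 25.2
```

Emit:
arm_command --increments '[[[0,0,0],[-0.4,-2,0],1],[[0,0,0],[-0.7,-4,0],1],[[0,0,0],[-1.1,-6,0],1],[[0,0,0],[-1.4,-8,0],1],[[0,0,0],[-1.4,-8,0],1]]'

```text
clock: 15.35
position: [413.8, -106.7, 60.2]
ee_rot: [-0.453, 0.542, 0.458, 0.54]
contact_force: [0.9, 4.7, -1.9]
gripper_width: 25.3
```

Emit:
arm_command --increments '[[[0,0,0],[-0.2,-1,0],1],[[0,0,0],[-0.35,-2,0],1],[[0,0,0],[-0.5,-3,0],1],[[0,0,0],[-0.7,-4,0],1],[[0,0,0],[-0.7,-4,0],1]]'

```text
clock: 15.85
position: [413.0, -110.6, 60.2]
ee_rot: [-0.453, 0.542, 0.458, 0.54]
contact_force: [0.1, 4.0, -1.3]
gripper_width: 24.9
```

Emit:
arm_command --increments '[[[0,0,0],[-0.15,-0.7,0],1],[[0,0,0],[-0.25,-1.4,0],1],[[0,0,0],[-0.35,-2,0],1],[[0,0,0],[-0.35,-2,0],1],[[0,0,0],[-0.35,-2,0],1]]'

```text
clock: 16.35
position: [412.7, -112.5, 60.1]
ee_rot: [-0.453, 0.542, 0.458, 0.54]
contact_force: [-0.5, 4.4, -1.2]
gripper_width: 25.1
```

Emit:
arm_command --increments '[[[0,0,0],[-0.15,-0.7,0],1],[[0,0,0],[-0.25,-1.4,0],1],[[0,0,0],[-0.35,-2,0],1],[[0,0,0],[-0.35,-2,0],1],[[0,0,0],[-0.35,-2,0],1]]'

```text
clock: 16.85
position: [412.3, -114.5, 60.1]
ee_rot: [-0.453, 0.542, 0.458, 0.54]
contact_force: [-0.6, 5.2, -1.0]
gripper_width: 25.2
```

Emit:
arm_command --increments '[[[0,0,0],[-0.15,-0.7,0],1],[[0,0,0],[-0.25,-1.4,0],1],[[0,0,0],[-0.35,-2,0],1],[[0,0,0],[-0.35,-2,0],1],[[0,0,0],[-0.35,-2,0],1]]'

```text
clock: 17.35
position: [411.9, -116.5, 60.1]
ee_rot: [-0.453, 0.542, 0.458, 0.54]
contact_force: [0.5, 5.2, -2.0]
gripper_width: 25.1
```

Emit:
arm_command --increments '[[[0,0,0],[-0.15,-0.7,0],1],[[0,0,0],[-0.25,-1.4,0],1],[[0,0,0],[-0.35,-2,0],1],[[0,0,0],[-0.35,-2,0],1],[[0,0,0],[-0.35,-2,0],1]]'

```text
clock: 17.85
position: [411.6, -118.5, 60.1]
ee_rot: [-0.453, 0.542, 0.458, 0.54]
contact_force: [1.1, 5.0, -1.3]
gripper_width: 24.9
```

Emit:
arm_command --increments '[[[0,0,0],[-0.15,-0.7,0],1],[[0,0,0],[-0.25,-1.4,0],1],[[0,0,0],[-0.35,-2,0],1],[[0,0,0],[-0.35,-2,0],1],[[0,0,0],[-0.35,-2,0],1]]'

```text
clock: 18.35
position: [411.2, -120.5, 60.1]
ee_rot: [-0.453, 0.542, 0.458, 0.54]
contact_force: [0.2, 4.1, -3.0]
gripper_width: 25.2
```

Emit:
arm_command --increments '[[[0,0,0],[-0.15,-0.7,0],1],[[0,0,0],[-0.25,-1.4,0],1],[[0,0,0],[-0.35,-2,0],1],[[0,0,0],[-0.35,-2,0],1],[[0,0,0],[-0.35,-2,0],1]]'

```text
clock: 18.85
position: [410.8, -122.5, 60.1]
ee_rot: [-0.453, 0.542, 0.458, 0.54]
contact_force: [0.2, 4.7, -1.8]
gripper_width: 25.1
```

Emit:
arm_command --increments '[[[0,0,0],[-0.15,-0.7,0],1],[[0,0,0],[-0.25,-1.4,0],1],[[0,0,0],[-0.35,-2,0],1],[[0,0,0],[-0.35,-2,0],1],[[0,0,0],[-0.35,-2,0],1]]'

```text
clock: 19.35
position: [410.7, -124.0, 60.1]
ee_rot: [-0.453, 0.542, 0.458, 0.54]
contact_force: [1.0, 8.2, -2.3]
gripper_width: 25.1
```

Emit:
arm_command --increments '[[[0,0,0],[-0.1,-0.5,0],1],[[0,0,0],[-0.2,-1,0],1],[[0,0,0],[-0.2,-1,0],1],[[0,0,0],[-0.2,-1,0],1],[[0,0,0],[-0.2,-1,0],1]]'

```text
clock: 19.85
position: [410.7, -124.3, 60.0]
ee_rot: [-0.453, 0.541, 0.458, 0.541]
contact_force: [0.3, 9.5, -2.6]
gripper_width: 25.2
```

Emit:
arm_command --increments '[[[0,0,0],[0.3,1.5,0],1],[[0,0,0],[0.5,3,0],1],[[0,0,0],[0.8,4.5,0],1],[[0,0,0],[1.1,6,0],1],[[0,0,0],[1.1,6,0],1]]'

```text
clock: 20.35
position: [411.7, -118.5, 60.0]
ee_rot: [-0.453, 0.541, 0.458, 0.54]
contact_force: [-0.1, -0.8, -1.8]
gripper_width: 25.8
```

Emit:
arm_command --increments '[[[0,0,0],[0,0,0.7],1],[[0,0,0],[0,0,1.5],1],[[0,0,0],[0,0,2.5],1],[[0,0,0],[0,0,3.5],1],[[0,0,0],[0,0,3.5],1]]'

```text
clock: 20.85
position: [411.8, -118.5, 63.7]
ee_rot: [-0.453, 0.541, 0.458, 0.54]
contact_force: [0.6, -0.1, -0.7]
gripper_width: 25.1
```

Emit:
arm_command --increments '[[[0,0,0],[0,0,5],1],[[0,0,0],[0,0,12],1],[[0,0,0],[0,0,25],1],[[0,0,0],[0,0,40],1],[[0,0,0],[0,0,50],1]]'

```text
clock: 21.35
position: [412.3, -118.5, 115.2]
ee_rot: [-0.453, 0.541, 0.458, 0.541]
contact_force: [1.2, 0.8, -0.4]
gripper_width: 25.3
```

Emit:
arm_command --increments '[[[0,0,1.5],[10,-25,0],1],[[0,0,4],[25,-60,0],1],[[0,0,6],[42,-100,0],1],[[0,0,8],[58,-135,0],1],[[0,0,9],[68,-160,0],1]]'

```text
clock: 21.85
position: [481.3, -280.7, 115.4]
ee_rot: [-0.495, 0.503, 0.498, 0.504]
contact_force: [-0.5, 0.2, -1.5]
gripper_width: 25.2
```

```bash
python3 - <<'E'
from h import *
s=readout.read_state(); Rm=R.from_quat(s['ee_rot']).as_matrix(); print(s['position'],Rm.round(4),s['contact_force'])
im,d=imaging.get_image('side'); cv2.imwrite('pics/s4.png',im); np.save('s4.npy',d)
cv2.imwrite('pics/c5.png',cv2.convertScaleAbs(cv2.resize(im[80:340,200:420],None,fx=2.3,fy=2.3,interpolation=2),alpha=1.6))
E
```

```text
[ 481.31835211 -280.70689253  115.38487964] [[-0.0035 -0.9999  0.0139]
 [ 0.0039  0.0138  0.9999]
 [-1.      0.0035  0.0038]] [-0.52398438  0.2097249  -1.54653357]
```

View pics/c5.png

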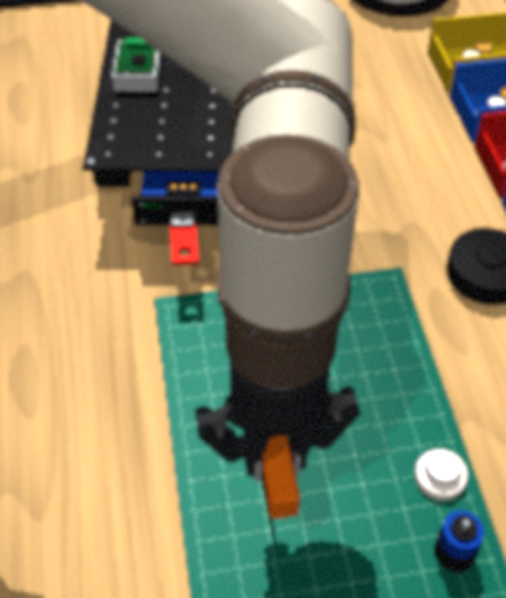

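Emit:
arm_command --increments '[[[0,0,0],[0,2,-30],1],[[0,0,0],[0,2,-65],1],[[0,0,0],[0,2,-92],1],[[0,0,0],[0,2,-103],1],[[0,0,0],[0,2,-105],1]]'

```text
clock: 22.4
position: [482.3, -281.0, 9.3]
ee_rot: [-0.495, 0.504, 0.498, 0.503]
contact_force: [-1.0, 0.8, -0.5]
gripper_width: 24.9
```

Emit:
arm_command --increments '[[[0,0,0],[0,0,-0.5],1],[[0,0,0],[0,0,-1],1],[[0,0,0],[0,0,-1.5],1],[[0,0,0],[0,0,-1.5],1],[[0,0,0],[0,0,-1.5],1]]'

```text
clock: 22.9
position: [482.5, -281.1, 8.4]
ee_rot: [-0.495, 0.504, 0.498, 0.503]
contact_force: [0.4, 0.6, -2.4]
gripper_width: 25.3
```

Emit:
arm_command --increments '[[[0,0,0],[0,0,-0.5],1],[[0,0,0],[0,0,-1],1],[[0,0,0],[0,0,-1.5],1],[[0,0,0],[0,0,-1.5],1],[[0,0,0],[0,0,-1.5],1]]'

```text
clock: 23.4
position: [482.5, -281.1, 6.8]
ee_rot: [-0.495, 0.504, 0.498, 0.503]
contact_force: [-0.6, 0.6, -1.1]
gripper_width: 25.4
```

Emit:
arm_command --increments '[[[0,0,0],[0,0,-0.4],1],[[0,0,0],[0,0,-0.7],1],[[0,0,0],[0,0,-0.7],1],[[0,0,0],[0,0,-0.7],1],[[0,0,0],[0,0,-0.7],1]]'

```text
clock: 23.9
position: [482.6, -281.1, 6.4]
ee_rot: [-0.495, 0.504, 0.498, 0.503]
contact_force: [-0.4, 0.1, 3.4]
gripper_width: 25.5
```

Emit:
arm_command --increments '[[[0,0,0],[0,0,0],0.6],[[0,0,0],[0,0,0],0.4],[[0,0,0],[0,0,0],0.2],[[0,0,0],[0,0,0],0],[[0,0,0],[0,0,0],0]]'

```text
clock: 24.4
position: [482.5, -281.1, 6.3]
ee_rot: [-0.495, 0.504, 0.498, 0.503]
contact_force: [-0.1, -0.1, -0.1]
gripper_width: 85.4
```

Emit:
arm_command --increments '[[[0,0,0],[0,0,0],0],[[0,0,0],[0,0,5],0],[[0,0,0],[0,0,20],0],[[0,0,0],[0,0,50],0],[[0,0,0],[0,0,90],0]]'

```text
clock: 24.9
position: [481.2, -280.7, 96.0]
ee_rot: [-0.494, 0.505, 0.499, 0.503]
contact_force: [1.7, -0.5, 0.2]
gripper_width: 85.8
```

Emit:
arm_command --increments '[[[0,0,0],[0,0,40],0],[[0,0,0],[-30,-10,70],0],[[0,0,0],[-60,-30,80],0],[[0,0,0],[-80,-60,80],0],[[0,0,0],[-90,-80,80],0]]'

```text
clock: 25.4
position: [389.8, -361.7, 177.5]
ee_rot: [-0.494, 0.505, 0.498, 0.503]
contact_force: [0.1, 0.3, -0.5]
gripper_width: 85.5
```

```bash
python3 - <<'E'
from h import *
s=readout.read_state(); print(s['clock'],s['position'],s['contact_force'],s['gripper_width'])
im,d=imaging.get_image('side'); cv2.imwrite('pics/s5.png',im); P=cloud(cam('side'),d); c=cam('side')
cv2.imwrite('pics/c6.png',cv2.convertScaleAbs(cv2.resize(im[80:340,200:430],None,fx=2.3,fy=2.3,interpolation=2),alpha=1.6))
hsv=cv2.cvtColor(im,cv2.COLOR_BGR2HSV)
red=cv2.inRange(hsv,(0,120,50),(6,255,255))|cv2.inRange(hsv,(172,120,50),(180,255,255))
o=cv2.inRange(hsv,(5,150,80),(18,255,255))
L=np.array([452,123]); X=np.array([.174,.985]); Y=np.array([-.985,.174])
for n,m in(('red',red),('org',o)):
    k,l,st,ce=cv2.connectedComponentsWithStats(m)
    for i in range(1,k):
        if st[i,4]>40 and st[i,0]<400 and st[i,1]>120:
            q=P[l==i]; md=np.median(q,0); e=onplane(c,ce[i][0],st[i,1]+st[i,3]-.5,59); print(n,st[i],md.round(1),'end(z59) rover x,y',(-175+(e[:2]-L)@X).round(1),((e[:2]-L)@Y).round(1))
E
```

```text
25.4 [ 389.76009689 -361.69342716  177.47886305] [ 0.05450887  0.2764738  -0.45354198] 85.52298272822215
org [313 285  16  42 363] [ 480.8 -306.1   36.6] end(z59) rover x,y -633.6 -101.4
org [ 198  343   66   42 1262] [ 288.2 -381.4   46.8] end(z59) rover x,y -743.1 65.7
```

View pics/c6.png

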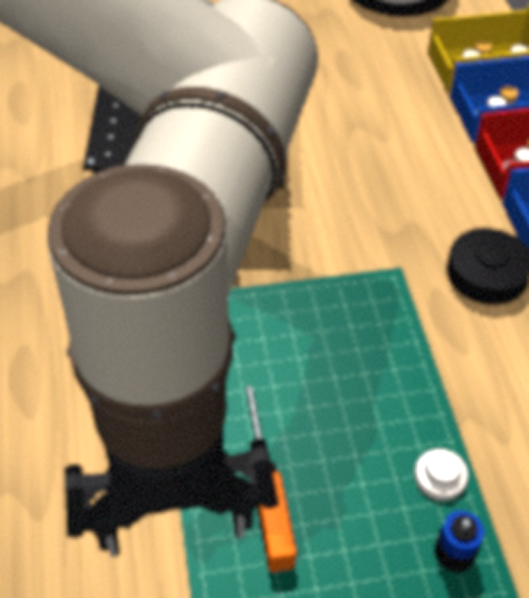

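```bash
python3 - <<'E'
from h import *
c=cam('side'); L=np.array([452,123]); X=np.array([.174,.985]); Y=np.array([-.985,.174])
for f in('side0','s4'):
    im=cv2.imread(f'pics/{f}.png'); hsv=cv2.cvtColor(im,cv2.COLOR_BGR2HSV)
    red=cv2.inRange(hsv,(0,120,50),(6,255,255))|cv2.inRange(hsv,(172,120,50),(180,255,255))
    k,l,st,ce=cv2.connectedComponentsWithStats(red)
    for i in range(1,k):
        if st[i,4]>40 and st[i,0]<300 and st[i,1]>120:
            e=onplane(c,ce[i][0],st[i,1]+st[i,3]-.5,59)[:2]-L; print(f,st[i],'link end rover x,y',-175+e@X,e@Y)
E
```

```text
side0 [277 155  11   8  76] link end rover x,y -160.95154058287488 -2.266736601864692
s4 [273 177  14  18 199] link end rover x,y -279.2761350770054 -1.1628868953135614
```

```bash
python3 -c "
from bench import arm; print(arm.job_done())"
```

```text
the job is handed in; nothing more can be done
None
```

The battery sled is drawn out to its stop, and the orange hook lies flat on the green mat. I handed the job in at about 25 s on the robot's clock.

- **Catching and drawing:** The hook tip went into the red link's eye on the first try, with no contact force on the way down. The sled then followed at a steady 4–6 N.
- **At the stop:** The pull rose to 9.5 N with almost no further motion, well under the 20 N that would turn the link. The hook then came free with only −0.8 N of push on the sled.
- **Travel check:** The arm measured about 117 mm of travel and the side camera about 118 mm. The sled could have started up to 12 mm out, so both fit a full draw.
- **A small disagreement:** The camera put the link's end at about −279 mm in the rover's frame, against −283 mm expected for full travel. I put this down to calibration error and relied on the felt stop.
- **Laying down:** I set the hook down close to where it started, to a light contact of about 3–4 N, before opening the fingers. The last picture shows it flat on the mat with the hub, motor and drum in place. The robot was clear, with wrist force near zero.
- **Not seen at the end:** The arm hid the sled in the last picture, so my last view of it is from just after I lifted the hook away. The yellow screwdriver was outside the last picture, and I did not check it separately.

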